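# Finish the carton column and log it on the tally counter

### The arm

A 6-joint arm with a two-finger parallel gripper is mounted at the origin on the work surface. World frame = base frame: x ahead of the robot, y to its left, z up, the work surface at z = 0. Lengths are in m, angles in rad, forces in N, time in s.
With the tool pointing down it reaches from about 0.35 to 0.975 m from the base axis. Payload 4.9 kg.
Tool frame: the origin (TCP) lies at the very end of the fingers, on their centre line; the grasp point (between the pads) lies 19 mm behind it (ctrl.grip_point_offset is the distance from the TCP to the grasp point, in m); z points along the fingers, y is the line along which they close (so a half turn about z gives the same grasp; the last joint's range is limited). The gripper opens to 85 mm and grips with 20 to 120 N. Pads are 22 mm wide; open, the fingers measure 114 mm over their backs; the gripper's body (76 mm by 85 mm) begins 54 mm behind the grasp point. The pads swing forward as they close: fully open they stand 13 mm farther back than shut.
Start: joints at [1.211, 0.053, 1.613, -0, 1.476, -0.119], TCP at [0.149, 0.607, 0.231] pointing down, gripper open.
Joint ranges: [-3.01, 3.01], [-1.01, 2.22], [0.06, 2.58], [-1.02, 4.17], [0.09, 2.62], [-3.14, 3.14]. Speed limits (rad/s): [2.57, 2.57, 3.14, 3.14, 3.14, 3.14].

### API

Orientations are given as a rotation vector (axis times angle).
In Python, from station import ctrl gives the robot as it stands.
- The arm moves only by the tool send_rows, never from a script. Its argument "rows" is a list of rows, each a list of 3 entries, a list of its own where there are three numbers: the finger opening in cm, from 0 to 8.54, then the shift along the tool's x, y, z in cm, then the turn about the tool's z in degrees. A call has 1 to 10 rows; each row shifts and turns the commanded pose from where the row before left it, along the tool's axes as they then stand; what a row does not reach is not made up. A row lasts 1/8 s, in which the tool goes at most 62.5 mm and 10.7 degrees, less where a joint would pass 70% of its speed; a pose out of reach is approached as far as the arm can. A call with a gripper value outside its range is refused whole. The fingers move at their own pace and stop on an object; "newtons" is the grip in N (left out, the last holds). Time passes only in rows, so rows that do not move let the fingers close. It gives the time, the measured TCP pose, the force, the opening and the grip force at its end, in the units of the state.
- ctrl.get_obs(): the state, without advancing time (a new reading comes with each control period).
- ctrl.get_image(name): name is "side" or "top" or "wrist"; returns a dict with "frame" (420x560x3 uint8, red, green, blue), "range_z" (420x560 float32, m along the optical axis (not along the pixel's ray), 0 where there is no reading), "fx", "fy", "cx", "cy" (pixels), "k1" (the pictures are not rectified: a ray, as slopes to the right and down, at radius r is drawn at 1 + k1 r^2 times it, then the intrinsics apply), "cam_to_world" (4x4, takes a point from camera to world coordinates). Camera axes: x right, y down, z forward; pixel columns grow to the right and rows downward; lengths in m; the calibration is good to about 2 mm. A picture is of the moment at which its call begins.
- ctrl.finish_job(): hands the job in; it is judged then, once.
The state is a dict: "t": time; "q": joint angles; "dq": joint speeds; "effort": joint torques, N m; "tool_pos": TCP position; "tool_rot": TCP orientation; "contact_force": force on the tool from outside, world axes, zero at the start; "wrist_torque": the same for the moment, N m; "opening": finger opening in m; "grip_force": force on a finger pad.
Only numpy, scipy, OpenCV 4.12 (cv2) and the standard library are available. Lean on these libraries where they do the work, as an engineer would, in place of code of your own. Each camera call takes 0.05 s, during which the arm holds its last target. There are 200 camera calls.

### The job

Finish the column of cartons on the plywood board: set the thick carton squarely on the carton already standing there, then the flat carton squarely on top, edges flush all round, setting each down gently rather than dropping it and without shifting the bottom carton. Only when the column is complete, log it on the bench tally counter: press its plunger down to the stop, hold it there for about a second, and let it spring fully back up. Leave the loose wheels and the tape dispenser where they are.

Things in the scene. Friction and masses are not known exactly. Their poses are not given: they have to be found in the camera images.
- board: Fixed plywood board lying on the bench, 130 x 100 x 12 mm (x, y, z). Origin at the centre of its underside, z up. It carries the bottom carton.
- bottom_carton: Closed, taped brown cardboard carton standing on the board (its underside 12 mm above the bench): 90 mm along its x, 60 mm along its y, 56 mm high. Origin at the centre of its underside, z up. Loose, about 0.5 kg. A paper tape strip runs along x over its top.
- thick_carton: Closed, taped brown cardboard carton on the bench, same footprint: 90 mm along its x, 60 mm along its y, 56 mm high, about 0.3 kg. Origin at the centre of its underside, z up. Paper tape along x over its top. Can be turned half round without difference.
- flat_carton: Closed, taped brown cardboard carton on the bench, same footprint but lower: 90 mm along its x, 60 mm along its y, 36 mm high, about 0.2 kg. Origin at the centre of its underside, z up. Paper tape along x over its top.
- counter: Tally counter screwed to the bench: grey housing 100 x 84 mm, top 54 mm above the bench, on a 116 x 100 x 4 mm foot plate. Origin at the centre of its underside, z up; the number window is on its -x side. A black mushroom-shaped plunger stands in the middle of its top.
- plunger_top (a point): Centre of the top of the plunger's black round head (42 mm across, about 16 mm thick, on a 12 mm steel stem). 98 mm above the bench when up, 80 mm when at its stop.
- plunger (a joint): Plunger travel in m: 0 fully up, 0.018 pressed down to its stop. A spring pushes it up: about 4 N to start, 11 N at the stop.
- wheel_a: Loose white plastic wheel lying flat, 52 mm across, 34 mm high; bystander. Origin at the centre of its underside.
- wheel_b: Another loose white plastic wheel lying flat, 52 mm across, 34 mm high; bystander. Origin at the centre of its underside.
- tape_dispenser: Black desk tape dispenser with a roll, 130 mm along its x, 56 mm along its y, 84 mm high, 0.6 kg; bystander. Origin at the centre of its underside.
Not all that is in view belongs to the job. Leave any green or orange look-alike of the thick_carton alone.

How it is judged:
On the way, in this order (a step that is already met when the one before it is completed fails the run):
1. the thick carton stands squarely on the bottom carton and is let go (horizontal distance between thick_carton and bottom_carton below 0.008 m and angle between the x axis of thick_carton and the x axis of bottom_carton, either way round below 0.12 rad and z of thick_carton in the frame of bottom_carton between 0.052 and 0.06 m and angle between thick_carton's own z axis and vertical below 0.06 rad and distance of bottom_carton from where it was at the start of the episode below 0.012 m and angle between bottom_carton's own z axis and vertical below 0.05 rad and contact force between the fingers and thick_carton below 0.1 N and linear speed of thick_carton below 0.03 m/s), for 0.2 s.
2. the flat carton stands squarely on the thick one and is let go (horizontal distance between each of thick_carton, flat_carton and bottom_carton below 0.008 m and angle between the x axis of each of thick_carton, flat_carton and the x axis of bottom_carton, either way round below 0.12 rad and z of thick_carton in the frame of bottom_carton between 0.052 and 0.06 m and angle between each of thick_carton, flat_carton's own z axis and vertical below 0.06 rad and distance of bottom_carton from where it was at the start of the episode below 0.012 m and angle between bottom_carton's own z axis and vertical below 0.05 rad and z of flat_carton in the frame of bottom_carton between 0.106 and 0.118 m and horizontal distance between flat_carton and thick_carton below 0.008 m and contact force between the fingers and flat_carton below 0.1 N and linear speed of flat_carton below 0.03 m/s), for 0.2 s.
3. the plunger is pressed down to its stop (17 of 18 mm or more) and held there for 0.5 s (value of joint plunger above 0.017 m), for 0.5 s.
At the end, for the whole second after the job is handed in: Upright column bottom, thick, flat carton, let go and at rest: upper two within 8 mm and 0.12 rad of the bottom one (half turns equal), flat within 8 mm of thick; bottom carton moved under 12 mm; plunger up within 2 mm; wheels and dispenser moved under 20 mm (all of step 2 and contact force between the fingers and thick_carton below 0.1 N and linear speed of thick_carton below 0.03 m/s and value of joint plunger below 0.002 m and distance of each of wheel_a, wheel_b, tape_dispenser from where it was at the start of the episode below 0.02 m); the robot touches nothing.
It fails at once if the plunger is pressed (more than 5 mm) while the column is not complete (value of joint plunger above 0.005 m and not (horizontal distance between each of thick_carton, flat_carton and bottom_carton below 0.008 m and angle between the x axis of each of thick_carton, flat_carton and the x axis of bottom_carton, either way round below 0.12 rad and z of thick_carton in the frame of bottom_carton between 0.052 and 0.06 m and angle between each of thick_carton, flat_carton's own z axis and vertical below 0.06 rad and distance of bottom_carton from where it was at the start of the episode below 0.012 m and angle between bottom_carton's own z axis and vertical below 0.05 rad and z of flat_carton in the frame of bottom_carton between 0.106 and 0.118 m and horizontal distance between flat_carton and thick_carton below 0.008 m)).
It fails at once if a carton is dropped or thrown (faster than 0.5 m/s while the fingers do not touch it) ((linear speed of thick_carton above 0.5 m/s and contact force between the fingers and thick_carton below 0.05 N) or (linear speed of flat_carton above 0.5 m/s and contact force between the fingers and flat_carton below 0.05 N)).
It fails at once if a wheel or the tape dispenser is moved by more than 20 mm (distance of any of wheel_a, wheel_b, tape_dispenser from where it was at the start of the episode above 0.02 m).
It also fails if it takes over 72 s, if anything falls off the work surface, if the arm or the gripper's body presses on something with over 40 N, if the wrist force passes 120 N, or if a joint passes its speed limit or range.

## Working session

There is one attempt and no reset: what is moved stays moved. The work goes in short steps, Python scripts to look and compute and a tool call to move; the robot and the scene stay as the last step left them, time stands still between calls to the robot, and variables do not carry over. Pictures are saved under pics/ and viewed, at most 10 in all, crops included, and the job is handed in when it is done.

Besides the shell and the picture viewer there is one more tool, called after ">>>" as a command line: name --argument value ..., lists and objects as JSON in quotes. send_rows: Moves the arm, as the interface text tells. Its arguments: {"type":"object","properties":{"rows":{"type":"array","items":{"type":"array"}},"newtons":{"type":"number"}},"required":["rows"]}

```bash
mkdir -p pics; ls; cat > h.py <<'E'
import numpy as np, cv2
from station import ctrl
from scipy.spatial.transform import Rotation as R
def cloud(im):
    h,w=im['range_z'].shape
    u,v=np.meshgrid(np.arange(w),np.arange(h))
    xd=(u-im['cx'])/im['fx']; yd=(v-im['cy'])/im['fy']
    x,y=xd.copy(),yd.copy()
    for _ in range(8):
        s=1+im['k1']*(x*x+y*y); x,y=xd/s,yd/s
    z=im['range_z']; P=np.stack([x*z,y*z,z],-1)
    T=np.array(im['cam_to_world']); W=P@T[:3,:3].T+T[:3,3]
    W[z<=0]=np.nan
    return W
def save(im,n): cv2.imwrite(f'pics/{n}.png',im['frame'][:,:,::-1])
E
python3 - <<'E'
from h import *
for n in('top','side'):
    im=ctrl.get_image(n); save(im,n+'0'); np.savez(n+'0.npz',W=cloud(im),f=im['frame']); print(n,np.round(im['cam_to_world'],3).tolist(),im['k1'])
o=ctrl.get_obs(); print(o['t'],o['tool_pos'],R.from_rotvec(o['tool_rot']).as_matrix().round(3),o['opening'])
E
```

```text
pics
top [[0.014, -0.994, 0.111, 0.314], [-1.0, -0.013, 0.006, -0.024], [-0.004, -0.111, -0.994, 1.287], [0.0, 0.0, 0.0, 1.0]] -0.13523813155251938
side [[0.967, -0.162, 0.196, 0.3], [-0.254, -0.619, 0.743, -0.616], [0.001, -0.769, -0.64, 0.622], [0.0, 0.0, 0.0, 1.0]] -0.09009554515346709
0.1 [0.14884268 0.60643334 0.23018444] [[-0.971  0.238 -0.001]
 [ 0.238  0.971 -0.002]
 [ 0.    -0.002 -1.   ]] 0.08539741393087848
```

View pics/top0.png

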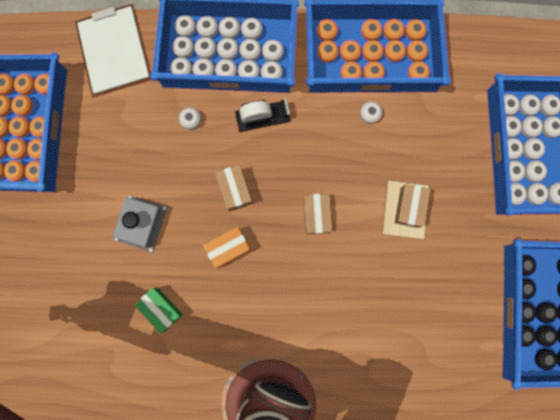

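View pics/side0.png

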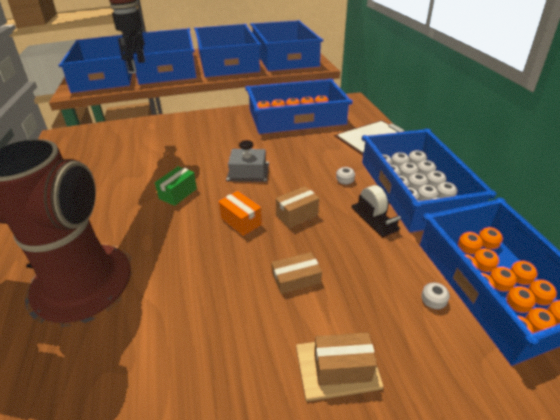

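The top view shows the brown cartons at (234,188) and (318,214), and the bottom carton on its board at (410,205). The counter is at (140,222) with its plunger at (131,219), the wheels are at (190,118) and (371,112), and the dispenser is at (262,114). Candidates for the thick carton are the two brown ones, plus the orange (227,247) and green (158,310) look-alikes, which I reject. Height will decide between the brown ones.

```bash
cat >> h.py <<'E'
def top_fit(W,f,c,rad,zlo,zhi):
    """fit rectangle to cloud points in a height band near c"""
    m=(np.hypot(W[...,0]-c[0],W[...,1]-c[1])<rad)&(W[...,2]>zlo)&(W[...,2]<zhi)
    m=cv2.morphologyEx(m.astype(np.uint8),cv2.MORPH_OPEN,np.ones((3,3)))
    n,l,s,_=cv2.connectedComponentsWithStats(m); k=1+np.argmax(s[1:,4]); p=W[l==k]
    r=cv2.minAreaRect((p[:,:2]*1000).astype(np.float32))
    (w,h),a=r[1],r[2]
    if w<h: w,h,a=h,w,a+90
    return np.round(np.array(r[0])/1000,4),np.round([w,h],1),round((a+90)%180-90,1),np.round(np.median(p[:,2]),4),len(p)
E
python3 - <<'E'
from h import *
d=np.load('top0.npz');W=d['W'];f=d['f']
for n,(u,v) in dict(A=(234,188),B=(318,214),bot=(413,205),orange=(227,247),green=(158,310),plunger=(131,219),wa=(190,118),wb=(371,112),disp=(256,110),bench=(300,300),arm=(60,312)).items():
    c=W[v,u]; print(n,c.round(3),end=' ')
    try: print(top_fit(W,f,c,.09,c[2]-.008,c[2]+.008) if n!='bench' else '')
    except Exception as e: print(e)
s=np.load('side0.npz');W=s['W']
for n,(u,v) in dict(A=(297,202),B=(297,270),bot=(345,348),pl=(246,145)).items():
    c=W[v,u]; print('side',n,c.round(3),top_fit(W,f,c,.09,c[2]-.008,c[2]+.008))
f=cv2.resize(d['f'][150:250,200:450,::-1],None,fx=3.2,fy=3.2,interpolation=2); cv2.imwrite('pics/crop.png',f)
E
```

```text
A [0.504 0.091 0.053] (array([0.5066, 0.0939]), array([91.5, 60. ]), 18.8, np.float64(0.0557), 990)
B [ 0.448 -0.105  0.036] (array([ 0.449 , -0.1047]), array([90.3, 60.4]), 4.5, np.float64(0.0361), 980)
bot [ 0.468 -0.322  0.069] (array([ 0.4694, -0.3252]), array([90.3, 60.5]), -10.6, np.float64(0.068), 977)
orange [0.367 0.104 0.058] (array([0.3671, 0.1061]), array([89.8, 60.2]), -62.5, np.float64(0.056), 987)
green [0.22  0.259 0.056] (array([0.2191, 0.2646]), array([91.7, 61.1]), 44.4, np.float64(0.056), 1022)
plunger [0.424 0.318 0.097] (array([0.424 , 0.3215]), array([38.2, 37.1]), 64.6, np.float64(0.0966), 225)
wa [0.677 0.204 0.033] (array([0.6783, 0.2078]), array([47.7, 43.6]), 8.6, np.float64(0.0329), 282)
wb [ 0.696 -0.232  0.037] (array([ 0.7014, -0.2333]), array([42. , 40.6]), 24.0, np.float64(0.0334), 222)
disp [0.684 0.042 0.079] (array([0.6882, 0.0461]), array([51.6, 31.6]), -75.8, np.float64(0.0802), 266)
bench [ 0.246 -0.066  0.004] 
arm [ 0.203  0.516 -0.002] (array([0.2018, 0.5169]), array([177.7, 177.6]), -88.4, np.float64(-0.0001), 3980)
side A [0.505 0.075 0.057] (array([0.5082, 0.0919]), array([91.5, 63.2]), 19.4, np.float64(0.0563), 652)
side B [ 0.451 -0.117  0.038] (array([ 0.4514, -0.1067]), array([90.7, 61.6]), 4.0, np.float64(0.0363), 1019)
side bot [ 0.473 -0.322  0.066] (array([ 0.471 , -0.3271]), array([90.8, 62.1]), -10.8, np.float64(0.0688), 2071)
side pl [0.424 0.305 0.098] (array([0.4255, 0.3161]), array([39.2, 34.8]), -10.6, np.float64(0.0971), 107)
```

View pics/crop.png

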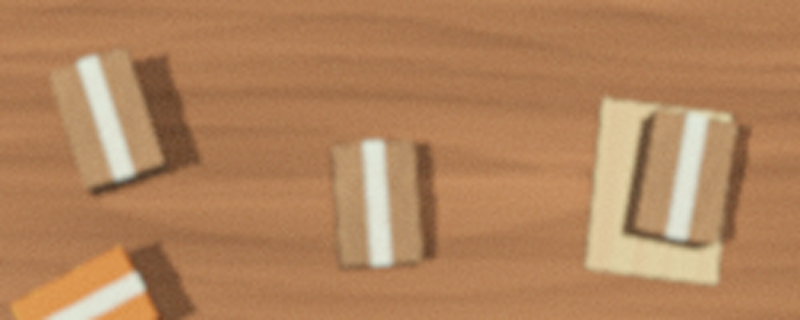

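The crop shows A at crop (105,120), B at (378,203), and the bottom carton on its board at (687,175). A's top is at 56 mm, so it is the thick carton. B's top is at 36 mm, so it is the flat one, and the bottom carton's top is at 68 mm. All footprints come out at about 90x60. Moving towards A.

```bash
cat > go.py <<'E'
import sys; from h import *
# usage: go.py x y z(m) yaw(deg of tool x) -> remaining shift in tool axes (cm), turn (deg)
x,y,z,a=map(float,sys.argv[1:5]); o=ctrl.get_obs(); M=R.from_rotvec(o['tool_rot']).as_matrix()
yaw=np.degrees(np.arctan2(M[1,0],M[0,0])); d=M.T@(np.array([x,y,z])-o['tool_pos'])*100
print('t',round(o['t'],2),'shift',d.round(2),'turn',round(-((a-yaw+180)%360-180),2),'q',np.round(o['q'],2),'tilt',M[:,2].round(3),'F',np.round(o['contact_force'],1))
E
python3 go.py 0.507 0.093 0.12 199
```

```text
t 0.1 shift [-47.03 -41.3   11.08] turn -32.8 q [ 1.21  0.05  1.61 -0.    1.48 -0.12] tilt [-0.001 -0.002 -1.   ] F [-0.2 -0.2 -0.5]
```

>>> send_rows --rows '[[8.5,[-3.6,-3.2,0],0],[8.5,[-3.6,-3.2,0],0],[8.5,[-3.6,-3.2,0],0],[8.5,[-3.6,-3.2,0],0],[8.5,[-3.6,-3.2,0],0],[8.5,[-3.6,-3.2,0],0],[8.5,[-3.6,-3.2,0],0],[8.5,[-3.6,-3.2,0],0],[8.5,[-3.6,-3.2,0],0],[8.5,[-3.6,-3.2,0],0]]'

```text
t: 1.35
tool_pos: [0.4228, 0.2088, 0.2309]
tool_rot: [-0.377, -3.119, 0.0]
contact_force: [0.4, 0.5, 0.2]
opening: 0.085
grip_force: 0.0
```

```bash
python3 go.py 0.507 0.093 0.12 199
```

```text
t 1.35 shift [-10.95  -9.24  11.09] turn -32.8 q [ 0.3  -0.33  1.96  0.    1.51 -1.03] tilt [-0. -0. -1.] F [0.4 0.5 0.2]
```

>>> send_rows --rows '[[8.5,[-3.7,-3.1,2.0],0],[8.5,[-3.65,-3.1,2.0],0],[8.5,[-3.6,-3.04,2.0],0],[8.5,[0,0,0],-8.2],[8.5,[0,0,0],-8.2],[8.5,[0,0,0],-8.2],[8.5,[0,0,0],-8.2],[8.5,[0,0,0],0]]'

```text
t: 2.35
tool_pos: [0.5063, 0.0945, 0.1708]
tool_rot: [0.516, -3.098, -0.0]
contact_force: [0.7, -0.1, 0.0]
opening: 0.0849
grip_force: 0.0
```

```bash
python3 go.py 0.507 0.093 0.015 199; python3 - <<'E'
from h import *
im=ctrl.get_image('wrist'); save(im,'w1'); W=cloud(im); print(top_fit(W,0,(.507,.093),.09,.045,.065))
E
```

```text
t 2.35 shift [-0.03 -0.16 15.58] turn -0.09 q [ 0.04 -0.17  1.93 -0.    1.38 -1.86] tilt [-0.001 -0.    -1.   ] F [ 0.7 -0.1  0. ]
(array([0.5073, 0.094 ]), array([90.5, 60.1]), 18.9, np.float64(0.0556), 6767)
```

View pics/w1.png

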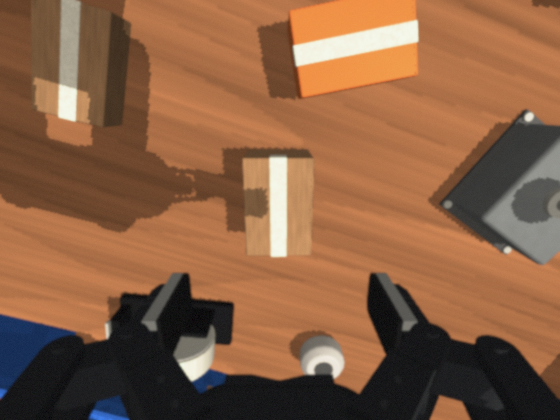

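The wrist view shows the thick carton (278,206) alone between the open fingers, at (0.507, 0.094), 90x60, 18.9°, with its top at 56 mm. This agrees with the other two views. Descending and gripping.

>>> send_rows --rows '[[8.5,[-0.05,-0.03,4],0],[8.5,[-0.05,0,4],0],[8.5,[0,0,3.5],0],[8.5,[0,0,3],0],[8.5,[0,0,1],0],[5,[0,0,0],0],[5,[0,0,0],0],[5,[0,0,0],0],[5,[0,0,0],0],[5,[0,0,0],0]]' --newtons 35

```text
t: 3.65
tool_pos: [0.5086, 0.0946, 0.0175]
tool_rot: [-0.518, 3.097, -0.0]
contact_force: [-1.5, -0.3, 5.9]
opening: 0.0596
grip_force: 41.6
```

>>> send_rows --rows '[[5,[0,0,0],0],[5,[0,0,-1],0],[5,[0,0,-2],0],[5,[0,0,-4],0],[5,[0,0,-4],0],[5,[0,0,-4],0],[5,[0,0,-3],0],[5,[0,0,0],0]]'

```text
t: 4.65
tool_pos: [0.509, 0.0946, 0.1989]
tool_rot: [-0.518, 3.093, -0.001]
contact_force: [0.6, 0.0, -3.2]
opening: 0.0595
grip_force: 41.0
```

```bash
python3 go.py 0.471 -0.326 0.19 169.3
```

```text
t 4.65 shift [ 17.3  -38.53   0.86] turn 29.71 q [ 0.04 -0.19  1.9   0.    1.43 -1.86] tilt [ 0.005  0.    -1.   ] F [ 0.6  0.  -3.2]
```

>>> send_rows --rows '[[5,[1.0,-2.2,0],0],[5,[1.8,-4.0,0],0],[5,[1.8,-4.0,0],0],[5,[1.8,-4.0,0],0],[5,[1.8,-4.0,0],0],[5,[1.8,-4.0,0],0],[5,[1.8,-4.0,0],0],[5,[1.8,-4.0,0],0],[5,[1.8,-4.0,0],0],[5,[1.2,-2.6,0],0]]'

```text
t: 5.9
tool_pos: [0.4689, -0.3084, 0.1931]
tool_rot: [0.516, -3.096, -0.005]
contact_force: [-0.2, 0.4, -4.2]
opening: 0.0598
grip_force: 40.8
```

>>> send_rows --rows '[[5,[0.7,-1.7,0],0],[5,[0,0,0],6],[5,[0,0,0],9],[5,[0,0,0],9],[5,[0,0,0],5.7],[5,[0,0,0],0],[5,[0,0,0],0]]'

```text
t: 6.78
tool_pos: [0.4693, -0.3253, 0.1954]
tool_rot: [-0.29, -3.127, -0.001]
contact_force: [0.9, 1.0, -3.1]
opening: 0.0596
grip_force: 40.8
```

```bash
python3 go.py 0.471 -0.326 0.0855 169.3; python3 - <<'E'
from h import *
im=ctrl.get_image('wrist'); save(im,'w2'); W=cloud(im); np.savez('w2.npz',W=W)
P=W[np.isfinite(W[...,2])]; h,e=np.histogram(P[:,2],np.arange(-.01,.27,.01)); print(dict(zip(e.round(2).tolist(),h.tolist())))
for n in ('top','side'):
    im=ctrl.get_image(n); W=cloud(im); m=(np.abs(W[...,0]-.47)<.1)&(np.abs(W[...,1]+.326)<.1)&(W[...,2]>.2); print(n,m.sum())
    for b in((.21,.26),(.055,.08)):
        try: print(b,top_fit(W,0,(.471,-.326),.09,*b))
        except Exception as e: print(b,e)
save(im,'s2')
E
```

```text
t 6.78 shift [-0.19 -0.05 10.99] turn 0.11 q [-0.74 -0.05  1.78  0.    1.42 -2.12] tilt [-0.001  0.001 -1.   ] F [ 0.9  1.  -3.1]
{-0.01: 88070, 0.0: 46220, 0.01: 7144, 0.02: 4072, 0.03: 11187, 0.04: 4032, 0.05: 1598, 0.06: 3415, 0.07: 461, 0.08: 2615, 0.09: 680, 0.1: 0, 0.11: 0, 0.12: 0, 0.13: 0, 0.14: 0, 0.15: 0, 0.16: 0, 0.17: 11, 0.18: 572, 0.19: 690, 0.2: 898, 0.21: 1364, 0.22: 1903, 0.23: 25547, 0.24: 2219, 0.25: 8427, 0.26: 6331}
top 6895
(0.21, 0.26) (array([ 0.4476, -0.3317]), array([42.2, 12.6]), 51.7, np.float64(0.2346), 84)
(0.055, 0.08) (array([ 0.4993, -0.3039]), array([37.3,  7.9]), -10.3, np.float64(0.0675), 58)
side 30974
(0.21, 0.26) (array([ 0.4465, -0.3406]), array([100.3,  53. ]), -88.1, np.float64(0.2349), 1854)
(0.055, 0.08) (array([ 0.4711, -0.327 ]), array([90.8, 62.4]), -11.2, np.float64(0.0687), 2136)
```

View pics/w2.png

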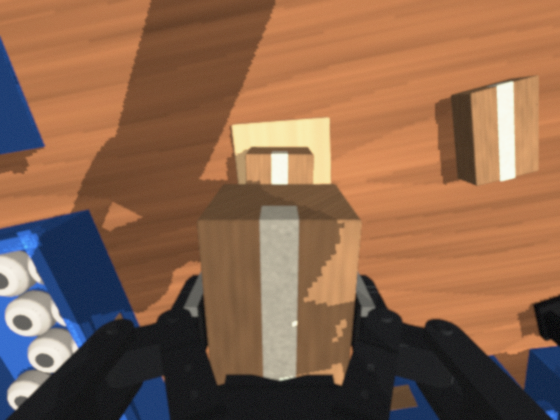

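The wrist view shows the thick carton held level and centred between the pads, its top around (278,300). The bottom carton and board are behind it (280,165), and the flat carton is at (505,130). Checking its offset from the TCP and the bottom carton's near edge.

```bash
python3 - <<'E'
from h import *
W=np.load('w2.npz')['W']; o=ctrl.get_obs(); M=R.from_rotvec(o['tool_rot']).as_matrix()
T=(W-o['tool_pos'])@M*100  # tool frame cm
sub=np.zeros(W.shape[:2],bool); sub[150:380,200:360]=1
m=sub&(T[...,2]<-3.2)&(T[...,2]>-4.8); t=T[m]; print('held top z tool',np.median(t[:,2]).round(2),'world',np.median(W[m][:,2]).round(4))
t=t[abs(t[:,2]-np.median(t[:,2]))<.3]; print('x pct',np.percentile(t[:,0],[0.5,1,50,99,99.5]).round(2)); print('y',np.percentile(t[:,1],[.5,1,99,99.5]).round(2))
r=t[abs(t[:,1])<2]; 
for a in(-2.5,-1.5,-.5,.5,1.5,2.5):
    q=t[abs(t[:,1]-a)<.3]; print(a,q[:,0].max().round(2),end=' ')
b=sub&(abs(W[...,2]-.068)<.005); b[185:]=0; t=T[b]; print('\nbottom max x',np.percentile(t[:,0],[98,99.5]).round(2),'y',np.percentile(t[:,1],[.5,1,99,99.5]).round(2),np.median(t[:,2]).round(2))
E
```

```text
held top z tool -3.75 world 0.2336
x pct [-2.63 -2.53  1.5   4.57  4.6 ]
y [-3.01 -2.97  2.94  2.97]
-2.5 4.59 -1.5 4.63 -0.5 4.66 0.5 4.65 1.5 4.65 2.5 4.64 
bottom max x [4.49 4.52] y [-2.92 -2.9   2.96  2.99] 12.84
```

>>> send_rows --rows '[[5,[-0.1,0.05,2],0],[5,[0,0,3],0],[5,[0,0,3],0],[5,[0,0,1.5],0],[5,[0,0,0.7],0],[5,[0,0,0.3],0],[5,[0,0,0.2],0],[5,[0,0,0],0]]'

```text
t: 7.92
tool_pos: [0.471, -0.3259, 0.0901]
tool_rot: [0.293, 3.127, -0.001]
contact_force: [-0.5, -0.8, -3.2]
opening: 0.0596
grip_force: 40.8
```

```bash
python3 go.py 0.470 -0.3255 0.0855 169.3
```

```text
t 7.92 shift [0.1  0.02 0.46] turn 0.0 q [-0.74  0.06  1.85 -0.    1.23 -2.12] tilt [ 0.001 -0.001 -1.   ] F [-0.5 -0.8 -3.2]
```

>>> send_rows --rows '[[5,[0,0,0.15],0],[5,[0,0,0.1],0],[5,[0,0,0],0]]'

```text
t: 8.3
tool_pos: [0.4705, -0.3254, 0.0867]
tool_rot: [-0.293, -3.128, -0.0]
contact_force: [-0.1, 0.1, -3.2]
opening: 0.06
grip_force: 40.8
```

>>> send_rows --rows '[[5,[0,0,0.1],0],[5,[0,0,0],0],[5,[0,0,0],0]]'

```text
t: 8.68
tool_pos: [0.4705, -0.3255, 0.0858]
tool_rot: [-0.293, -3.128, -0.0]
contact_force: [0.4, 0.0, -3.5]
opening: 0.0599
grip_force: 40.8
```

>>> send_rows --rows '[[5,[0,0,0.06],0],[5,[0,0,0],0]]'

```text
t: 8.93
tool_pos: [0.4707, -0.3256, 0.0856]
tool_rot: [0.293, 3.128, -0.0]
contact_force: [-1.3, 0.9, -0.6]
opening: 0.0595
grip_force: 41.1
```

>>> send_rows --rows '[[5,[0,0,0.06],0],[5,[0,0,0],0]]'

```text
t: 9.18
tool_pos: [0.4707, -0.3257, 0.0856]
tool_rot: [0.293, 3.128, -0.0]
contact_force: [-3.0, 3.7, 5.5]
opening: 0.0597
grip_force: 41.6
```

>>> send_rows --rows '[[5,[0,0,-0.05],0],[6.2,[0,0,0],0],[6.5,[0,0,0],0],[7.0,[0,0,0],0],[8.5,[0,0,0],0],[8.5,[0,0,0],0],[8.5,[0,0,0],0],[8.5,[0,0,-2],0],[8.5,[0,0,-4],0],[8.5,[0,0,-4],0]]' --newtons 20

```text
t: 10.42
tool_pos: [0.4707, -0.3256, 0.1877]
tool_rot: [0.293, 3.127, -0.001]
contact_force: [1.3, -0.5, -0.0]
opening: 0.0853
grip_force: 0.0
```

>>> send_rows --rows '[[8.5,[0,0,-4],0],[8.5,[0,0,-2],0],[8.5,[0,0,0],0]]'

```text
t: 10.8
tool_pos: [0.4713, -0.3262, 0.2475]
tool_rot: [0.292, 3.125, -0.004]
contact_force: [0.3, -0.1, 0.0]
opening: 0.0851
grip_force: 0.0
```

```bash
python3 - <<'E'
from h import *
im=ctrl.get_image('wrist'); W=cloud(im); save(im,'w3'); print(top_fit(W,0,(.47,-.3255),.09,.115,.133))
im=ctrl.get_image('side'); save(im,'s3'); W=cloud(im); print(top_fit(W,0,(.47,-.3255),.09,.115,.133))
E
python3 go.py 0.4505 -0.1055 0.18 184.3
```

```text
(array([ 0.4702, -0.3257]), array([91.3, 60. ]), -10.6, np.float64(0.1237), 6448)
(array([ 0.4711, -0.328 ]), array([90.9, 61.7]), -10.8, np.float64(0.1246), 2253)
t 10.9 shift [ 5.99 21.2   6.4 ] turn -15.0 q [-0.74 -0.08  1.72 -0.    1.5  -2.12] tilt [-0.002  0.001 -1.   ] F [ 0.   0.8 -0.1]
```

The thick carton stands at (0.470, -0.326), -10.6°, with its top at 124 mm, flush with the bottom carton to about 1 mm. Next is the flat carton.

>>> send_rows --rows '[[8.5,[1.0,3.5,0],0],[8.5,[1.0,3.5,0],0],[8.5,[1.0,3.5,0],0],[8.5,[1.0,3.5,0],0],[8.5,[1.0,3.6,2],0],[8.5,[1.0,3.6,2],0],[8.5,[0,0,2.4],-7.5],[8.5,[0,0,2],-7.5],[8.5,[0,0,0],0],[8.5,[0,0,0],0]]'

```text
t: 12.15
tool_pos: [0.4507, -0.106, 0.1607]
tool_rot: [0.115, -3.138, -0.001]
contact_force: [-0.6, -0.9, 0.2]
opening: 0.0851
grip_force: 0.0
```

```bash
python3 go.py 0.4505 -0.1055 0.012 184.3;python3 - <<'E'
from h import *
im=ctrl.get_image('wrist'); W=cloud(im); save(im,'w4'); print(top_fit(W,0,(.45,-.105),.09,.028,.045))
E
```

```text
t 12.15 shift [ 0.    0.05 14.87] turn -0.11 q [-0.39 -0.3   2.05  0.    1.39 -2.04] tilt [-0.001  0.    -1.   ] F [-0.6 -0.9  0.2]
(array([ 0.4502, -0.1041]), array([90.5, 60.1]), 4.5, np.float64(0.0356), 6347)
```

>>> send_rows --rows '[[8.5,[0.04,0.19,4],-0.3],[8.5,[0,0,4],0],[8.5,[0,0,4],0],[8.5,[0,0,2.2],0],[8.5,[0,0,1],0],[5,[0,0,0],0],[5,[0,0,0],0],[5,[0,0,0],0],[5,[0,0,0],0],[5,[0,0,0],0]]' --newtons 30

```text
t: 13.45
tool_pos: [0.4515, -0.1047, 0.0105]
tool_rot: [-0.126, 3.137, -0.002]
contact_force: [-0.2, -0.2, 6.1]
opening: 0.059
grip_force: 35.8
```

>>> send_rows --rows '[[5,[0,0,0],0],[5,[0,0,-1],0],[5,[0,0,-2],0],[5,[0,0,-4],0],[5,[0,0,-4],0],[5,[0,0,-4],0],[5,[0,0,-4],0],[5,[0,0,-3],0],[5,[0,0,-1.5],0],[5,[0,0,0],0]]'

```text
t: 14.7
tool_pos: [0.4506, -0.1042, 0.2446]
tool_rot: [-0.126, 3.138, -0.001]
contact_force: [-0.6, -0.3, -2.0]
opening: 0.0593
grip_force: 34.9
```

```bash
python3 go.py 0.4705 -0.326 0.24 169.3
```

```text
t 14.7 shift [ -0.2  -22.26   0.47] turn 15.31 q [-0.39 -0.36  1.96 -0.    1.54 -2.04] tilt [ 0.001 -0.    -1.   ] F [-0.6 -0.3 -2. ]
```

>>> send_rows --rows '[[5,[0,-1.5,0],0],[5,[0,-3.5,0],0],[5,[0,-4,0],0],[5,[0,-4,0],0],[5,[-0.1,-4,0],0],[5,[-0.1,-3.5,0],0],[5,[0,-1.8,0],0],[5,[0,0,0],7.5],[5,[0,0,0],7.8],[5,[0,0,0],0]]'

```text
t: 15.95
tool_pos: [0.4699, -0.326, 0.2429]
tool_rot: [-0.29, -3.127, -0.002]
contact_force: [0.1, -0.1, -1.8]
opening: 0.0594
grip_force: 34.8
```

>>> send_rows --rows '[[5,[0,0,0],0],[5,[0,0,0],0]]'

```text
t: 16.2
tool_pos: [0.4702, -0.3261, 0.2439]
tool_rot: [-0.291, -3.128, -0.0]
contact_force: [0.0, -0.1, -0.7]
opening: 0.0594
grip_force: 34.8
```

```bash
python3 go.py 0.4705 -0.326 0.135 169.3; python3 - <<'E'
from h import *
o=ctrl.get_obs(); M=R.from_rotvec(o['tool_rot']).as_matrix()
im=ctrl.get_image('wrist'); save(im,'w5'); W=cloud(im); T=(W-o['tool_pos'])@M*100
sub=np.zeros(W.shape[:2],bool); sub[100:380,180:380]=1
m=sub&(T[...,2]<-1.2)&(T[...,2]>-4.2)&(abs(T[...,1])<2.8)&(T[...,0]>0); z=np.median(T[m][:,2]); t=T[m&(abs(T[...,2]-z)<.3)]
print('held top',z.round(2),'x',np.percentile(t[:,0],[98,99.5]).round(2))
m=sub&(abs(T[...,2]-z)<.3)&(T[...,0]>1); t=T[m]; print('y',np.percentile(t[:,1],[.5,1,99,99.5]).round(2))
b=sub&(abs(W[...,2]-.124)<.005); t=T[b]; print('thick',b.sum(),'x',np.percentile(t[:,0],[98,99.5]).round(2),'y',np.percentile(t[:,1],[.5,1,99,99.5]).round(2),'z',np.median(t[:,2]).round(2))
E
```

```text
t 16.2 shift [-0.03  0.02 10.89] turn 0.08 q [-0.74 -0.08  1.72  0.    1.5  -2.12] tilt [-0.  0. -1.] F [ 0.  -0.1 -0.7]
held top -2.52 x [4.56 4.6 ]
y [-3.37 -3.06  2.96  3.25]
thick 2297 x [4.52 4.55] y [-2.93 -2.89  2.96  2.99] z 12.03
```

View pics/w5.png

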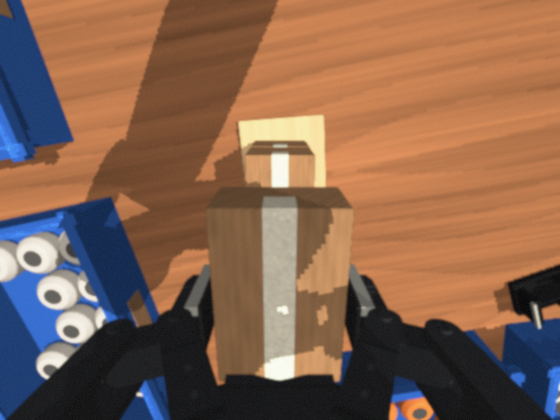

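The view shows the flat carton held level (280,280), lined up with the thick one behind it (280,165). It needs about 10.95 cm down and 0.5 mm sideways.

>>> send_rows --rows '[[5,[-0.05,0.05,2],0],[5,[0,0,3],0],[5,[0,0,3],0],[5,[0,0,1.5],0],[5,[0,0,0.7],0],[5,[0,0,0.3],0],[5,[0,0,0.2],0],[5,[0,0,0],0],[5,[0,0,0],0]]'

```text
t: 17.38
tool_pos: [0.4711, -0.3262, 0.1378]
tool_rot: [0.293, 3.127, -0.001]
contact_force: [-0.6, -0.6, -1.3]
opening: 0.0592
grip_force: 34.8
```

>>> send_rows --rows '[[5,[0,0,0.05],0],[5,[0,0,0],0]]'

```text
t: 17.62
tool_pos: [0.4709, -0.3259, 0.1367]
tool_rot: [0.293, 3.128, -0.0]
contact_force: [0.2, -0.3, -1.5]
opening: 0.0596
grip_force: 34.8
```

>>> send_rows --rows '[[5,[0,0,0.1],0],[5,[0,0,0],0],[5,[0,0,0],0]]'

```text
t: 18.0
tool_pos: [0.4709, -0.3259, 0.1356]
tool_rot: [-0.293, -3.128, 0.0]
contact_force: [0.7, -0.4, -1.6]
opening: 0.0594
grip_force: 34.8
```

>>> send_rows --rows '[[5,[0,0,0.06],0],[5,[0,0,0],0]]'

```text
t: 18.25
tool_pos: [0.4709, -0.3259, 0.1349]
tool_rot: [-0.293, -3.128, -0.0]
contact_force: [-0.8, -1.2, -1.8]
opening: 0.059
grip_force: 34.8
```

>>> send_rows --rows '[[5,[0,0,0.05],0],[5,[0,0,0],0]]'

```text
t: 18.5
tool_pos: [0.4709, -0.326, 0.1346]
tool_rot: [0.293, 3.128, -0.0]
contact_force: [-0.4, -0.5, -1.6]
opening: 0.0594
grip_force: 34.9
```

>>> send_rows --rows '[[5,[0,0,0.05],0],[5,[0,0,0],0]]'

```text
t: 18.75
tool_pos: [0.471, -0.326, 0.1345]
tool_rot: [0.293, 3.128, -0.001]
contact_force: [-1.2, 1.6, 2.2]
opening: 0.0595
grip_force: 35.2
```

Contact. Releasing and rising.

>>> send_rows --rows '[[5,[0,0,-0.03],0],[6.2,[0,0,0],0],[6.5,[0,0,0],0],[7.0,[0,0,0],0],[8.5,[0,0,0],0],[8.5,[0,0,0],0],[8.5,[0,0,0],0],[8.5,[0,0,-2],0],[8.5,[0,0,-4],0],[8.5,[0,0,-4],0]]' --newtons 20

```text
t: 20.0
tool_pos: [0.471, -0.326, 0.2369]
tool_rot: [0.293, 3.127, -0.001]
contact_force: [-0.0, -0.4, 0.7]
opening: 0.0851
grip_force: 0.0
```

>>> send_rows --rows '[[8.5,[0,0,-3],0],[8.5,[0,0,0],0],[8.5,[0,0,0],0]]'

```text
t: 20.38
tool_pos: [0.4706, -0.3257, 0.2639]
tool_rot: [-0.293, -3.127, -0.0]
contact_force: [0.1, -0.7, -0.4]
opening: 0.0848
grip_force: 0.0
```

```bash
python3 - <<'E'
from h import *
im=ctrl.get_image('wrist'); W=cloud(im); save(im,'w6'); print(top_fit(W,0,(.47,-.3255),.09,.15,.17))
im=ctrl.get_image('side'); W=cloud(im); print(top_fit(W,0,(.47,-.3255),.09,.15,.17)); cv2.imwrite('pics/s6.png',cv2.resize(im['frame'][270:410,270:410,::-1],None,fx=4,fy=4))
E
python3 go.py 0.424 0.3205 0.2 169.3
```

```text
(array([ 0.47 , -0.326]), array([90.7, 60.1]), -10.7, np.float64(0.1597), 7358)
(array([ 0.4713, -0.328 ]), array([91. , 61.4]), -11.1, np.float64(0.1606), 2441)
t 20.48 shift [16.52 62.6   6.39] turn 0.0 q [-0.74 -0.09  1.7  -0.    1.53 -2.12] tilt [-0.002  0.002 -1.   ] F [0.1 0.3 1.4]
```

View pics/s6.png

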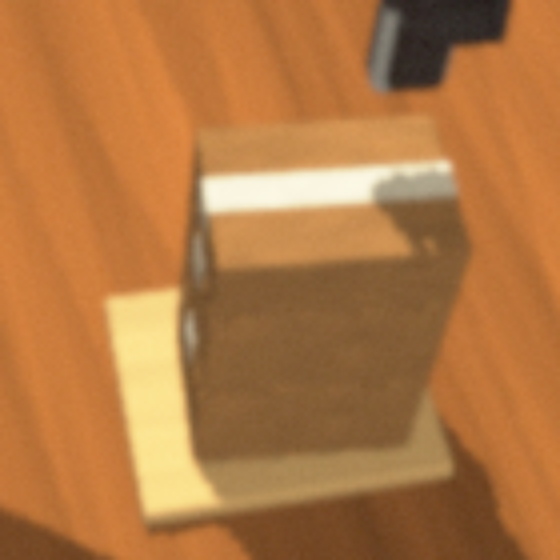

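The column stands flush and upright (crop, around (320,300)), with its top at 160 mm. Now going to the counter with the fingers shut.

>>> send_rows --rows '[[8.5,[0.5,2.0,-1],0],[8.5,[1.0,4.0,0],0],[8.5,[1.0,4.0,0],0],[8.5,[1.0,4.0,0],0],[0,[1.0,4.0,0],0],[0,[1.0,4.0,0],0],[0,[1.0,4.0,0],0],[0,[1.0,4.0,0],0],[0,[1.0,4.0,0],0],[0,[1.0,4.0,0],0]]'

```text
t: 21.72
tool_pos: [0.447, 0.0672, 0.2743]
tool_rot: [-0.292, -3.128, -0.001]
contact_force: [1.7, 0.6, -0.1]
opening: -0.0004
grip_force: 0.0
```

>>> send_rows --rows '[[0,[1.0,4.0,0],0],[0,[1.0,4.0,0],0],[0,[1.0,4.0,0],0],[0,[1.0,4.0,0],0],[0,[1.0,4.0,0],0],[0,[0.5,2.0,0],0],[0,[0,0,0],0],[0,[0,0,0],0]]'

```text
t: 22.72
tool_pos: [0.4348, 0.2907, 0.2743]
tool_rot: [-0.294, -3.128, 0.001]
contact_force: [-0.2, 0.6, 0.6]
opening: 0.0001
grip_force: 0.0
```

```bash
python3 go.py 0.424 0.3205 0.1 169.3;python3 - <<'E'
from h import *
im=ctrl.get_image('wrist'); W=cloud(im); save(im,'w7'); print(top_fit(W,0,(.424,.32),.05,.088,.106))
print(ctrl.get_obs()['opening'])
E
```

```text
t 22.73 shift [ 1.61  2.74 17.42] turn -0.03 q [ 0.45 -0.22  1.79 -0.    1.56 -0.94] tilt [-0.    -0.001 -1.   ] F [-0.2  0.6  0.6]
(array([0.4226, 0.3223]), array([40.7, 40.4]), -57.9, np.float64(0.0964), 1205)
0.00016897400782875122
```

View pics/w7.png

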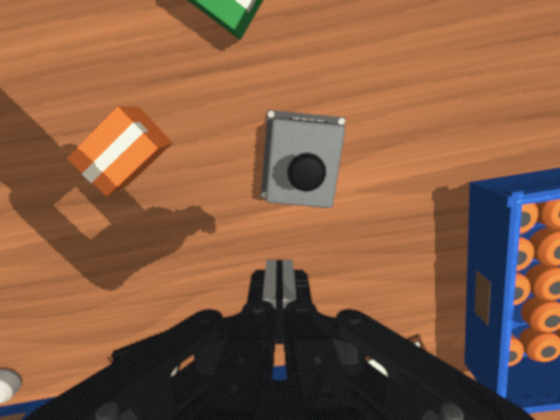

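The wrist view shows the black plunger head at (306,172) on the grey counter. In world coordinates that is (0.4226, 0.3223), with its top near 97 mm. Centring over it and coming down.

>>> send_rows --rows '[[0,[0.9,1.45,3],0],[0,[0.88,1.44,4],0],[0,[0,0,4],0],[0,[0,0,3],0],[0,[0,0,1.5],0],[0,[0,0,0.8],0],[0,[0,0,0],0],[0,[0,0,0],0]]'

```text
t: 23.78
tool_pos: [0.4236, 0.3236, 0.1128]
tool_rot: [0.293, 3.126, 0.002]
contact_force: [0.1, 0.1, -0.3]
opening: -0.0
grip_force: 0.0
```

```bash
python3 go.py 0.4226 0.3223 0.08 169.3
```

```text
t 23.77 shift [ 0.08 -0.15  3.28] turn -0.01 q [ 0.51 -0.06  1.93 -0.    1.27 -0.87] tilt [ 0.002  0.001 -1.   ] F [ 0.1  0.1 -0.3]
```

>>> send_rows --rows '[[0,[0.05,-0.1,0.8],0],[0,[0,0,0.8],0],[0,[0,0,0.5],0],[0,[0,0,0.5],0],[0,[0,0,0.4],0],[0,[0,0,0.2],0],[0,[0,0,0],0]]'

```text
t: 24.65
tool_pos: [0.4225, 0.3226, 0.0808]
tool_rot: [0.293, 3.128, 0.0]
contact_force: [-3.4, -0.5, 10.6]
opening: 0.0001
grip_force: 5.1
```

>>> send_rows --rows '[[0,[0,0,0.1],0],[0,[0,0,0.05],0],[0,[0,0,0],0]]'

```text
t: 25.02
tool_pos: [0.4225, 0.3226, 0.0797]
tool_rot: [0.292, 3.128, 0.0]
contact_force: [-4.6, -3.2, 11.5]
opening: -0.0002
grip_force: 5.9
```

>>> send_rows --rows '[[0,[0,0,0.06],0],[0,[0,0,0.04],0],[0,[0,0,0],0]]'

```text
t: 25.4
tool_pos: [0.4226, 0.3227, 0.0796]
tool_rot: [0.292, 3.128, -0.0]
contact_force: [-6.1, -4.5, 17.0]
opening: 0.0001
grip_force: 8.3
```

At the stop: force climbs without further travel. Hold for about a second, then rise.

>>> send_rows --rows '[[0,[0,0,0],0],[0,[0,0,0],0],[0,[0,0,0],0],[0,[0,0,0],0],[0,[0,0,0],0],[0,[0,0,0],0],[0,[0,0,0],0]]'

```text
t: 26.28
tool_pos: [0.4226, 0.3227, 0.0796]
tool_rot: [0.292, 3.128, -0.0]
contact_force: [-7.1, -3.5, 16.7]
opening: 0.0001
grip_force: 8.3
```

>>> send_rows --rows '[[0,[0,0,-0.8],0],[0,[0,0,-0.8],0],[0,[0,0,-1],0],[0,[0,0,-3],0],[0,[0,0,-4],0],[0,[0,0,-4],0],[0,[-2,-2,-2],0],[0,[-2,-2,0],0],[0,[0,0,0],0],[0,[0,0,0],0]]'

```text
t: 27.52
tool_pos: [0.4533, 0.2757, 0.2319]
tool_rot: [-0.293, -3.126, 0.001]
contact_force: [-0.2, 0.0, -0.3]
opening: -0.0003
grip_force: 0.0
```

```bash
python3 - <<'E'
from h import *
im=ctrl.get_image('wrist'); W=cloud(im); print('plunger',top_fit(W,0,(.424,.32),.05,.07,.106))
im=ctrl.get_image('top'); W=cloud(im); save(im,'t8')
for c,b in(((.47,-.3255),(.15,.17)),((.678,.208),(.025,.041)),((.701,-.233),(.025,.041)),((.688,.046),(.071,.087))):
    print(top_fit(W,0,c,.09,*b))
print(ctrl.get_obs()['contact_force'])
E
```

```text
plunger (array([0.4229, 0.3219]), array([40.6, 40.6]), -70.9, np.float64(0.0964), 1649)
(array([ 0.4696, -0.3262]), array([91.4, 61.1]), -9.7, np.float64(0.1598), 1169)
(array([0.681, 0.206]), array([45.7, 44.2]), -69.9, np.float64(0.0329), 281)
(array([ 0.7016, -0.2334]), array([47.9, 45.4]), 41.5, np.float64(0.0331), 296)
(array([0.6885, 0.0454]), array([53.4, 32.2]), -79.4, np.float64(0.0809), 263)
[-0.44601533 -0.16822149  0.21873647]
```

The plunger is back up, the column is intact and the bystanders haven't moved, so I'm handing in.

```bash
python3 -c "from station import ctrl; print(ctrl.finish_job())"
```

```text
the job is handed in; nothing more can be done
None
```

The job is handed in at about 28 s: the column is complete and flush to about 1 mm, the plunger was held at its stop for about a second and measured back up, and the wheels and dispenser stayed put; no verdict was returned.

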